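# Press a board carrier down and slide it home under the clamp spring of a test dock

### The job

Load the black board carrier into the test dock: with the fingertips on its ribbed thumb pad, behind the rib, press it down hard against the dock's sprung floor and, keeping it down, push it along the rails so that its nose passes under the steel leaf spring, until it is fully home against the connector; then take the hand away, so that the spring alone holds it down. Only press and push: do not lift or tip the carrier, do not touch the leaf spring, and leave the tape roll, the tweezers and the multimeter where they are.

Things in the scene. Friction and masses are not known exactly. Their poses are not given: they have to be found in the camera images.
- dock: test dock, fixed on the bench: aluminium base 284 x 108 mm. Origin on the bench top (z = 0), on the rails' middle line; x = direction in which the carrier is pushed home, y = left of it, z up. Dark guide rails at y = +-36.5 to 46.5 mm, tops at 30 mm, leave the carrier 1.5 mm each side. A bridge (x = 90 to 112 mm, top 51 mm) holds the leaf spring
- stop (a point): on the dock: middle of the upper edge of the black edge connector's face, 38 mm above the bench, at x = +100 mm in the dock's frame; it stops the carrier's nose
- carrier: black board carrier 136 x 70 x 12 mm, 0.22 kg, loose between the rails on the sprung floor. Origin: centre of its underside; x axis to its nose. Starts with the origin at x = -78 to -32 mm in the dock's frame, 26 mm above the bench. Fully home: x = +32 mm, held down about 19 mm above the bench. Nose x = 14 to 68 mm, flat top; an 8 mm contact tongue in front of it enters the connector
- ledge (a point): on the carrier at x = -24 mm: foot of the push rib's rear face, at the height of the ribbed thumb pad (38 mm above the bench at the start, 31 mm fully pressed). The flat pad reaches 44 mm back from it, 70 mm wide; the rib rises 10 mm above it, y = +-29 mm, and slopes down in front. A fingertip standing here can press down and push the rib along the dock's x. A small green board lies in front
- sprung_floor (a joint): grey spring-loaded floor under the carrier, always level: 0 = up, 0.007 m = fully down on its stop. Takes about 5 N to start it down, 12 N to hold it fully down. With the floor up the carrier's nose butts against the leaf spring's lip and jams; it must be about 4 mm down to go under. The carrier slides easily on it (friction about 0.25)
- leaf_lip (a point): middle of the front edge of the leaf spring's turned-up lip: x = +44 mm in the dock's frame, its underside 34 mm above the bench
- leaf_spring: steel leaf spring: two bright blades, 46 mm wide over both, reaching from the bridge back over the rails (dock x = 96 to 44 mm), lowest line at dock x = 62 mm, 30 mm above the bench. It bears on the nose with about 14 N and keeps the home carrier down. Origin on the bridge, 40 mm above the bench. Not to be touched
- tape_roll: roll of blue electrical tape lying flat beside the dock, 62 mm across, 19 mm high; origin at the centre of its underside. Bystander
- tweezers: steel tweezers lying beside the dock, 122 mm long (along their y axis), 12 mm wide, 9 mm high; origin under their middle. Bystander
- multimeter: red and dark hand multimeter lying on the bench, 182 x 87 x 57 mm, origin under its middle. Bystander

How it is judged (in metres and radians):
On the way:
1. the carrier has been pressed down on the sprung floor and its nose has entered under the leaf spring's lip (value of joint sprung_floor above 0.0035 m and x of carrier in the frame of dock above -0.018 m), for 0.05 s.
At the end, for the whole second after the job is handed in: the carrier is at rest within 3 mm of fully home in the dock's connector, straight in its rails (within 0.05 rad), the floor held at least 5.5 mm down by the leaf spring alone, which bears on the carrier with more than 5 N (x of carrier in the frame of dock above 0.029 m and value of joint sprung_floor above 0.0055 m and angle between the x axis of carrier and the x axis of dock, either way round below 0.05 rad and contact force between leaf_spring and carrier above 5 N and linear speed of carrier below 0.01 m/s); the robot touches nothing.
It fails at once if the carrier is lifted more than 8 mm from its height at the start (z of carrier in the frame of dock above 0.034 m).
It fails at once if the carrier is tipped by more than 0.2 rad (angle between carrier's own z axis and vertical above 0.2 rad).
It fails at once if the robot touches the leaf spring (contact force between any of the fingers, the arm and leaf_spring above 1 N).
It fails at once if the tape roll, the tweezers or the multimeter is moved more than 20 mm (distance of any of tape_roll, tweezers, multimeter from where it was at the start of the episode above 0.02 m).
It also fails if it takes over 32 s, if anything falls off the work surface, if the arm or the gripper's body presses on something with over 40 N, if the wrist force passes 120 N, or if a joint passes its speed limit or range.

### The arm

A 6-joint arm with a two-finger parallel gripper is mounted at the origin on a cart in front of the work surface, level with it; the furniture and walls round the work are solid. World frame = base frame: x ahead of the robot, y to its left, z up, the work surface at z = 0. Lengths are in m, angles in degrees, forces in N, time in s.
With the tool pointing down it reaches from about 0.375 to 0.9 m from the base axis. Payload 3.1 kg.
Tool frame: the origin (TCP) lies on the centre line of the jaws, within the pads' length; the fingertips stand 25 mm ahead of it and the grasp point (between the pads) lies 6 mm ahead of it; z points along the fingers, y is the line along which they close (so a half turn about z gives the same grasp; the last joint's range is limited). The gripper opens to 87 mm and grips with 3 to 60 N. Pads are 19 mm wide; open, the fingers measure 117 mm over their backs; the gripper's body (75 mm by 190 mm) begins 51 mm behind the grasp point.
Start: joints at [-82.764, 30.224, 82.088, -0, 67.689, -10.227], TCP at [0.188, -0.596, 0.208] pointing down, gripper open.
Joint ranges: [-176.69, 176.69], [-43.24, 126.21], [12.49, 139.97], [-82, 262], [0, 151.66], [-163.58, 163.58]. Speed limits (degrees/s): [159.86, 159.86, 180, 180, 180, 180].

### API

Orientations are given as a 3x3 rotation matrix whose columns are the frame's x, y, z axes.
In Python, from rig import read_state, capture, camera_params, hand_in gives the robot as it stands.
- The arm moves only by the tool apply_moves, never from a script. Its argument "rows" is a list of rows, each an object of numbers: "x", "y", "z": the shift along the tool's x, y, z in mm; "rx", "ry", "rz": the turn, a rotation vector about the tool's x, y, z in units of 6 degrees (1.0 is 6 degrees); "claw": the closure in counts, from 0 (fully open) to 255 (shut). A call has 1 to 10 rows; each row is the pose to reach, as a shift and turn from the pose commanded when the call began, along the tool's axes at that moment; what a row does not reach only later rows make up. A row lasts 1/8 s, in which the tool goes at most 62.5 mm and 10.7 degrees, less where a joint would pass 70% of its speed; a pose out of reach is approached as far as the arm can. A call with a gripper value outside its range is refused whole. The fingers move at their own pace and stop on an object; the grip force is fixed at half the most. Time passes only in rows, so rows that repeat a pose let the fingers close. It gives the time, the measured TCP pose, the force, the opening and the grip force at its end, in the units of the state.
- read_state(): the state, without advancing time (a new reading comes with each control period).
- capture(name): name is "scene" or "side" or "wrist"; returns (picture, depth): 420x560x3 uint8, red, green, blue; 420x560 float32, m along the optical axis (not along the pixel's ray), 0 where there is no reading.
- camera_params(name): a dict with "fx", "fy", "cx", "cy" (pixels), "xyz" and "orientation" of the camera in the world. Camera axes: x right, y up, looking along -z (the intrinsics and any distortion apply to the point x, -y, -z); pixel columns grow to the right and rows downward; lengths in m; the calibration is good to about 2 mm. A picture is of the moment at which its call begins: read the wrist's pose just before it. camera_params takes no time and is no camera call; for the wrist camera it gives the pose at the moment of the call.
- hand_in(): hands the job in; it is judged then, once.
The state is a dict: "time_s": time; "joint_positions": joint angles; "qvel": joint speeds; "tau": joint torques, N m; "position": TCP position; "tcp_rot": TCP orientation; "force": force on the tool from outside, world axes, zero at the start; "moment": the same for the moment, N m; "opening": opening from 0.0 (shut) to 1.0 (fully open); "grasp_force": force on a finger pad.
Only numpy, scipy, OpenCV 4.12 (cv2) and the standard library are available. Lean on these libraries where they do the work, as an engineer would, in place of code of your own. Each camera call takes 0.05 s, during which the arm holds its last target. There are 200 camera calls.

## Working session

There is one attempt and no reset: what is moved stays moved. The work goes in short steps, Python scripts to look and compute and a tool call to move; the robot and the scene stay as the last step left them, time stands still between calls to the robot, and variables do not carry over. Pictures are saved under pics/ and viewed, at most 10 in all, crops included, and the job is handed in when it is done.

Besides the shell and the picture viewer there is one more tool, called as name([rows], argument=value, ...), one row to a line, values as JSON. apply_moves: Moves the arm, as the interface text tells. Its arguments: {"type":"object","properties":{"rows":{"type":"array"}},"required":["rows"]}

```bash
mkdir -p pics
cat > h.py <<'E'
import numpy as np, cv2
from rig import *
def world(name,d=None):
    p=camera_params(name);return p
def pts(p,d):
    v,u=np.indices(d.shape);X=np.stack([(u-p['cx'])/p['fx']*d,-(v-p['cy'])/p['fy']*d,-d],-1)
    return X@np.array(p['orientation']).T+np.array(p['xyz'])
E
python3 - <<'E'
from h import *
s=read_state();print(s['time_s'],s['position'],np.round(s['tcp_rot'],3),s['force'],s['opening'])
for n in('scene','side'):
    p=camera_params(n);im,d=capture(n);np.savez(''+n,im=im,d=d,P=pts(p,d));cv2.imwrite(f'pics/{n}0.png',im[...,::-1]);print(n,p)
E
```

```text
0.0 [ 0.18748633 -0.59541394  0.20738658] [[ 0.954  0.3   -0.   ]
 [ 0.3   -0.954  0.002]
 [ 0.    -0.002 -1.   ]] [ 0.43958847  1.22209708 -0.05182103] 1.0000790153970518
scene {'fx': 511.5292193632844, 'fy': 511.5292193632844, 'cx': 282.3707524156201, 'cy': 204.36735288067814, 'xyz': array([-0.3525807 , -0.53856192,  0.52550208]), 'orientation': array([[ 0.53054635,  0.36612652, -0.76450764],
       [-0.84744593,  0.24917568, -0.46877166],
       [ 0.01886698,  0.89658399,  0.44247168]])}
side {'fx': 437.92194409955243, 'fy': 437.92194409955243, 'cx': 284.13061657027185, 'cy': 204.33545088595525, 'xyz': array([0.16283983, 0.60474662, 0.48736168]), 'orientation': array([[-0.92192381,  0.19256379, -0.33611853],
       [-0.38732991, -0.47091792,  0.79259817],
       [-0.00565853,  0.86090389,  0.50873616]])}
```

View pics/scene0.png

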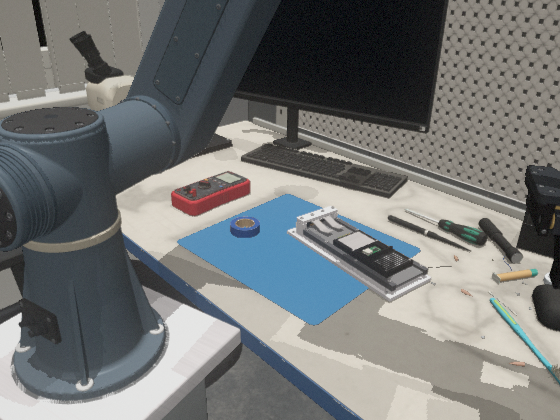

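View pics/side0.png

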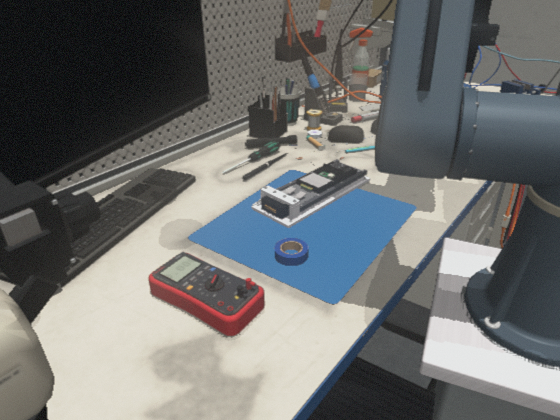

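The scene view shows the dock from (290,232) to (425,285). The bridge is at about (318,216) and the thumb-pad end at about (400,262). The side view agrees, with the bridge at (280,203). Next I'll get the dock's pose from the depth points.

Run:
```python
from h import *
from scipy import ndimage as nd
for n,seed in(('scene',(240,350)),('side',(190,310))):
    f=np.load(n+'.npz');P=f['P'];d=f['d']
    print(n,'seed',P[seed],'mat z',[P[r,c,2].round(4) for r,c in(((275,280),(290,320)) if n=='scene' else((240,350),(265,330)))])
    m=(P[...,2]>.024)&(P[...,2]<.06)&(d>0)&(np.linalg.norm(P[...,:2]-P[seed][:2],axis=-1)<.22)
    l,k=nd.label(m);sz=np.bincount(l.ravel());sz[0]=0
    for i in np.argsort(sz)[::-1][:3]:
        q=P[l==i];r=cv2.minAreaRect(q[:,:2].astype(np.float32));print(sz[i],r,q[:,:2].mean(0))
    q=P[m&(P[...,2]>.044)];print('bridge',len(q),q.mean(0),cv2.minAreaRect(q[:,:2].astype(np.float32)))
    im=f['im'];y0,x0=(195,280) if n=='scene' else(150,240)
    c=im[y0:y0+105,x0:x0+150];cv2.imwrite(f'pics/{n}c.png',cv2.resize(c[...,::-1],None,fx=5,fy=5,interpolation=cv2.INTER_CUBIC))
```

```text
scene seed [ 0.42990662 -0.21037006  0.03962375] mat z [np.float64(0.0036), np.float64(0.0047)]
4209 ((0.43355295062065125, -0.2240629941225052), (0.2626495957374573, 0.09750907868146896), 68.63949584960938) [ 0.42297478 -0.2296786 ]
1 ((0.4119150638580322, -0.15006184577941895), (0.0, 0.0), 0.0) [ 0.41191507 -0.15006185]
1 ((0.40490978956222534, -0.016712788492441177), (0.0, 0.0), 0.0) [ 0.4049098  -0.01671279]
bridge 393 [ 0.45975528 -0.14980755  0.0484758 ] ((0.44432950019836426, -0.19165638089179993), (0.19222135841846466, 0.09483963251113892), 67.932373046875)
side seed [ 0.43648969 -0.18485316  0.03037284] mat z [np.float64(0.0021), np.float64(0.0027)]
2669 ((0.4372551739215851, -0.2154119461774826), (0.2785820960998535, 0.09696405380964279), 69.3034896850586) [ 0.43762155 -0.19040424]
1 ((0.473748117685318, -0.0809704065322876), (0.0, 0.0), 0.0) [ 0.47374812 -0.08097041]
1 ((0.4864639937877655, -0.08458907902240753), (0.0, 0.0), 0.0) [ 0.48646401 -0.08458908]
bridge 354 [ 0.46523922 -0.13692915  0.04786936] ((0.44628170132637024, -0.19188213348388672), (0.1933610439300537, 0.09302002191543579), 69.1976089477539)
```

View pics/scenec.png

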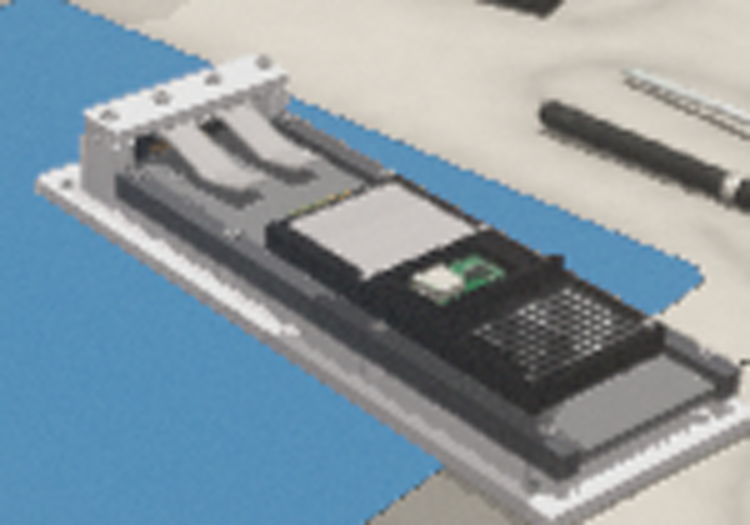

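The crop shows the bridge at upper left, two leaf blades ending near (250,190) and (310,165), the carrier with its rib from (440,330) to (560,262), and the perforated pad behind it. The dock's yaw is about 69°. I'll hover over the carrier with the jaws shut and tool x along the dock's x.

apply_moves([
  {"x": 295,"y": -227,"z": 0,"rz": -8.6,"claw": 255},
  {"x": 295,"y": -227,"z": 0,"rz": -8.6,"claw": 255},
  {"x": 295,"y": -227,"z": 0,"rz": -8.6,"claw": 255},
  {"x": 295,"y": -227,"z": 0,"rz": -8.6,"claw": 255},
  {"x": 295,"y": -227,"z": 0,"rz": -8.6,"claw": 255},
  {"x": 295,"y": -227,"z": 0,"rz": -8.6,"claw": 255},
  {"x": 295,"y": -227,"z": 0,"rz": -8.6,"claw": 255},
  {"x": 295,"y": -227,"z": 0,"rz": -8.6,"claw": 255},
  {"x": 295,"y": -227,"z": 0,"rz": -8.6,"claw": 255},
])

```text
validation failed for argument at $.ro...
```

Run:
```python
from h import *
s=read_state();print(s['time_s'],s['position'],np.round(s['tcp_rot'],3),s['force'],s['opening'])
n='wrist';p=camera_params(n);im,d=capture(n);print(p);np.savez(n,im=im,d=d,P=pts(p,d));cv2.imwrite('pics/w1.png',im[...,::-1])
```

```text
0.1 [ 0.18750163 -0.59548407  0.20745589] [[ 0.954  0.3   -0.   ]
 [ 0.3   -0.954  0.002]
 [ 0.    -0.002 -1.   ]] [ 0.00927884  0.4315078  -0.82034175] 0.9981248528939977
{'fx': 314.45724845226647, 'fy': 314.45724845226647, 'cx': 282.84738788186036, 'cy': 211.77975579859486, 'xyz': array([ 0.26175122, -0.57267798,  0.38303597]), 'orientation': array([[ 0.29999399,  0.91448619,  0.27151171],
       [-0.95393888,  0.28819838,  0.08332049],
       [-0.00205379, -0.28400122,  0.95882172]])}
```

View pics/w1.png

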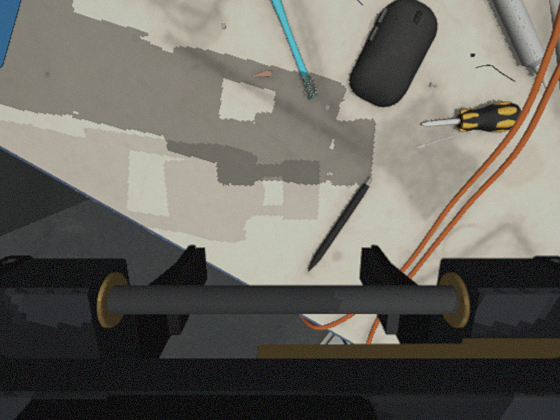

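The wrist view shows only the empty bench with the open fingers at (190,290) and (380,290), because the move was refused. I'll retry with every key given and values that grow row by row.

apply_moves([
  {"x": 45,"y": -35,"z": 0,"rx": 0,"ry": 0,"rz": -1.4,"claw": 255},
  {"x": 90,"y": -70,"z": 0,"rx": 0,"ry": 0,"rz": -2.8,"claw": 255},
  {"x": 135,"y": -105,"z": 0,"rx": 0,"ry": 0,"rz": -4.2,"claw": 255},
  {"x": 180,"y": -140,"z": 0,"rx": 0,"ry": 0,"rz": -5.6,"claw": 255},
  {"x": 225,"y": -175,"z": 0,"rx": 0,"ry": 0,"rz": -7.0,"claw": 255},
  {"x": 270,"y": -210,"z": 0,"rx": 0,"ry": 0,"rz": -8.4,"claw": 255},
  {"x": 295,"y": -227,"z": 0,"rx": 0,"ry": 0,"rz": -8.6,"claw": 255},
  {"x": 295,"y": -227,"z": 0,"rx": 0,"ry": 0,"rz": -8.6,"claw": 255},
  {"x": 295,"y": -227,"z": 0,"rx": 0,"ry": 0,"rz": -8.6,"claw": 255},
])

```text
time_s: 1.27
position: [0.4007, -0.2917, 0.2083]
tcp_rot: [[0.357, 0.934, -0.0], [0.934, -0.357, -0.001], [-0.001, 0.0, -1.0]]
force: [-0.0, 0.1, 0.8]
opening: 0.067
grasp_force: 0.0
```

Run:
```python
from h import *
n='wrist';p=camera_params(n);im,d=capture(n);np.savez(n,im=im,d=d,P=pts(p,d));cv2.imwrite('pics/w2.png',im[...,::-1]);print(p['xyz'])
```

```text
[ 0.42836282 -0.21892467  0.3838007 ]
```

View pics/w2.png

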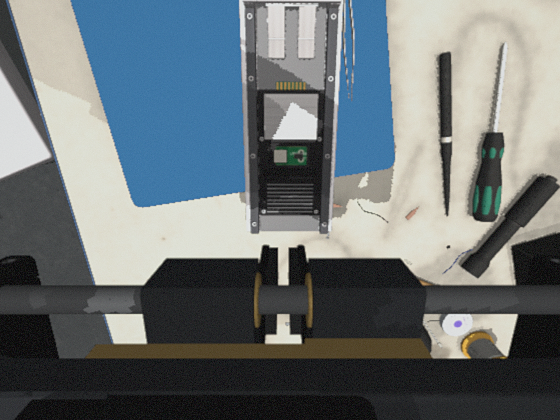

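The wrist view has dock x pointing up the image. The leaf lip is near row 58, the carrier's nose near row 92, the rib and pad in rows 170–214, the base edges at columns 243 and 338, and the tweezers at (348,50). The lower part of the picture is the closed fingers. Next I'll cast rays.

Run:
```python
from h import *
p=camera_params('wrist');f=np.load('wrist.npz');P=f['P'];im=f['im'];d=f['d']
R=np.array(p['orientation']);o=np.array(p['xyz'])
def ray(u,v,z):
    r=R@np.array([(u-p['cx'])/p['fx'],-(v-p['cy'])/p['fy'],-1]);return o+r*(z-o[2])/r[2]
# blades (bright, z .028-.042) and rails via depth
Z=P[...,2]
q=P[(Z>.023)&(Z<.06)&(np.indices(Z.shape)[0]<240)&(np.indices(Z.shape)[1]>230)&(np.indices(Z.shape)[1]<350)][:,:2]
r=cv2.minAreaRect(q.astype(np.float32));print(r)
# edges of base per row: left/right of mask z>.006..; angle by line fit of midpoints of z>.024 region
mid=[];
for v in range(95,210,3):
    row=P[v,230:350];k=row[(row[:,2]>.024)&(row[:,2]<.06)]
    a,b=k[0],k[-1];mid.append(np.r_[(a+b)/2,np.linalg.norm((a-b)[:2])])
mid=np.array(mid);vx,vy,x0,y0=cv2.fitLine(mid[:,:2].astype(np.float32),cv2.DIST_HUBER,0,.01,.01).ravel()
if vy<0:vx,vy=-vx,-vy
print('yaw',np.degrees(np.arctan2(vy,vx)),'pt',x0,y0,'w',np.median(mid[:,3]))
T=np.array(read_state()['position'])
ax=np.array([vx,vy]);n=np.array([-vy,vx]);c=np.array([x0,y0])
L=lambda X:np.round([(X[:2]-c)@ax*1e3,(X[:2]-c)@n*1e3,X[2]*1e3],1)
print('tcp',L(T))
for nm,u,v,z in(('gold',291,86,.034),('lip',291,58,.036),('padrear',291,214,.038),('ribfoot',291,183,.038),('nose',291,93,.038)):print(nm,L(ray(u,v,z)),'depth',L(P[v,u]))
for v in range(150,236,2):print(v,L(P[v,280]),L(P[v,300]),int(im[v,280].sum()),int(im[v,300].sum()))
c2=im[140:240,230:350];cv2.imwrite('pics/w2c.png',cv2.resize(c2[...,::-1],None,fx=6,fy=6,interpolation=cv2.INTER_CUBIC))
```

```text
((0.4311284124851227, -0.23209980130195618), (0.24346281588077545, 0.0932564064860344), 68.84083557128906)
yaw 68.77843 pt 0.4203799 -0.26002708 w 0.09173015495297736
tcp [-37.    6.9 208.3]
gold [73.1 -0.8 34. ] depth [73.6 -0.8 32.1]
lip [99.2 -0.5 36. ] depth [101.3  -0.6  25.6]
padrear [-64.5  -2.3  38. ] depth [-64.5  -2.4  36.8]
ribfoot [-28.3  -1.9  38. ] depth [-28.1  -1.9  37. ]
nose [66.  -0.8 38. ] depth [66.5 -0.8 36.2]
150 [ 8.5 10.5 39.1] [ 41.2   7.4 383.8] 368 361
152 [ 6.4 10.5 39.4] [  5.9 -11.4  34.2] 407 235
154 [ 4.3 10.5 39.8] [  4.  -11.4  36.4] 373 178
156 [ 1.9 10.5 38. ] [  1.7 -11.5  35.2] 396 115
158 [-0.1 10.4 39.6] [ -0.4 -11.5  36. ] 397 138
160 [-2.3 10.4 39.1] [ -2.9 -11.7  33.5] 404 252
162 [-5.2 10.5 33.7] [ -5.1 -11.7  33.7] 273 275
164 [-7.4 10.5 33.4] [ -7.3 -11.7  33.5] 164 147
166 [-10.1  10.5  30.1] [-10.  -12.   30.6] 74 107
168 [-11.7  10.5  34.9] [-11.5 -11.8  35.1] 28 110
170 [-13.1  10.4  39.7] [-13.2 -11.6  38.9] 83 68
172 [-15.2  10.4  40.4] [-15.  -11.5  41.2] 86 82
174 [-16.8  10.4  44.2] [-17.  -11.5  42.3] 90 58
176 [-18.3  10.3  48
[... 835 characters left out ...]
7.2] 222 210
210 [-59.8  10.3  36.6] [-59.4 -12.6  37.6] 115 133
212 [-62.3  10.3  36.2] [-62.1 -12.7  36.6] 183 184
214 [-64.4  10.3  37.2] [-64.2 -12.7  37.4] 195 139
216 [-70.8  10.4  24.3] [-70.1 -13.4  26.2] 439 432
218 [-73.2  10.4  24.7] [-72.7 -13.5  26. ] 454 459
220 [-75.3  10.4  26. ] [-75.4 -13.6  25.5] 476 448
222 [-77.9  10.4  25.9] [-78.  -13.6  25.2] 460 454
224 [-80.7  10.4  25.1] [-80.5 -13.7  25.4] 455 446
226 [-83.1  10.4  25.5] [-82.8 -13.7  25.9] 456 454
228 [-85.7  10.4  25.4] [-85.8 -13.8  24.6] 450 451
230 [-88.1  10.4  25.8] [-88.3 -13.8  24.9] 442 454
232 [-100.2   10.6   -0.2] [-100.2  -15.4   -0.5] 659 638
234 [-103.4   10.6   -1.3] [-103.6  -15.6   -2.2] 662 635
```

View pics/w2c.png

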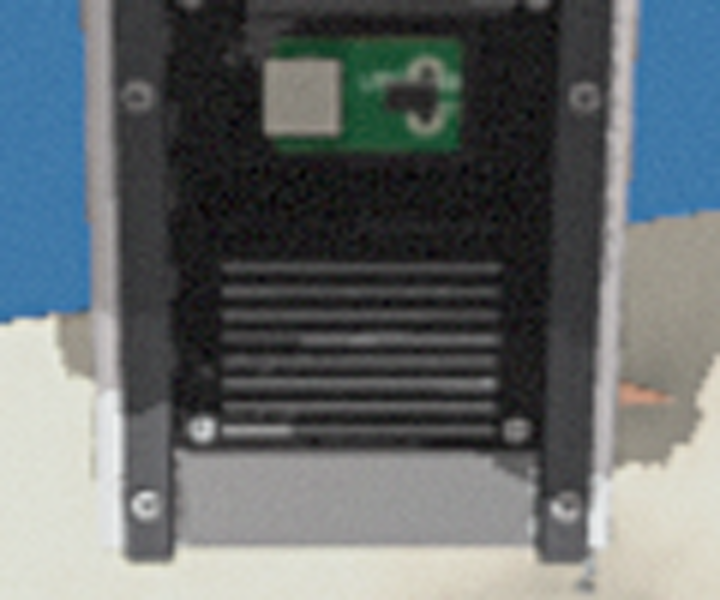

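Local frame: rib foot at about -23, centreline at y ≈ -1, pad height 37–38 mm, travel to home about 87 mm. All of this agrees with the given sizes. The TCP is at (-37, +7), so I shift 8 mm sideways and go down to 5 mm above the pad.

apply_moves([
  {"x": 0,"y": 8,"z": 45,"rx": 0,"ry": 0,"rz": 0,"claw": 255},
  {"x": 0,"y": 8,"z": 90,"rx": 0,"ry": 0,"rz": 0,"claw": 255},
  {"x": 0,"y": 8,"z": 125,"rx": 0,"ry": 0,"rz": 0,"claw": 255},
  {"x": 0,"y": 8,"z": 140,"rx": 0,"ry": 0,"rz": 0,"claw": 255},
  {"x": 0,"y": 8,"z": 140,"rx": 0,"ry": 0,"rz": 0,"claw": 255},
])

```text
time_s: 1.95
position: [0.4077, -0.2945, 0.0677]
tcp_rot: [[0.359, 0.933, -0.001], [0.933, -0.359, 0.001], [0.001, -0.001, -1.0]]
force: [0.1, -0.7, 0.1]
opening: 0.005
grasp_force: 0.0
```

Run:
```python
from h import *
n='wrist';im,d=capture(n);c=im[100:380,150:430];cv2.imwrite('pics/w3.png',cv2.resize(c[...,::-1],None,fx=2,fy=2))
```

```text
(no output)
```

View pics/w3.png

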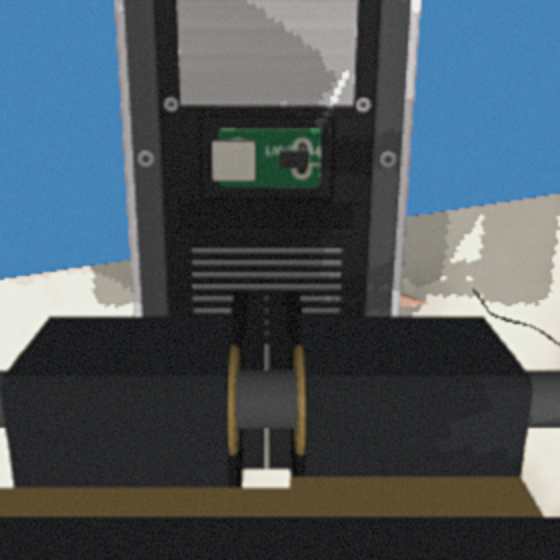

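The fingers are centred on the pad (column 267) and stand between its ribs. Their front edge looks further back than I expected, so I'll check it with depth.

Run:
```python
from h import *
s=read_state();p=camera_params('wrist');im,d=capture('wrist');P=pts(p,d);R=np.array(s['tcp_rot']);T=np.array(s['position'])
for u in(272,276,293,297):
    print(u,[(v,*np.round((P[v,u]-T)@R*1e3).astype(int)) for v in range(216,276,4)])
```

```text
272 [(216, np.int64(17), np.int64(-7), np.int64(21)), (220, np.int64(10), np.int64(-8), np.int64(32)), (224, np.int64(8), np.int64(-8), np.int64(30)), (228, np.int64(4), np.int64(-8), np.int64(32)), (232, np.int64(2), np.int64(-8), np.int64(31)), (236, np.int64(-1), np.int64(-8), np.int64(31)), (240, np.int64(-4), np.int64(-8), np.int64(31)), (244, np.int64(-7), np.int64(-8), np.int64(31)), (248, np.int64(11), np.int64(-6), np.int64(-19)), (252, np.int64(11), np.int64(-6), np.int64(-24)), (256, np.int64(11), np.int64(-6), np.int64(-29)), (260, np.int64(11), np.int64(-6), np.int64(-34)), (264, np.int64(10), np.int64(-5), np.int64(-37)), (268, np.int64(9), np.int64(-5), np.int64(-39)), (272, np.int64(9), np.int64(-5), np.int64(-43))]
276 [(216, np.int64(17), np.int64(-5), np.int64(21)), (220, np.int64(10), np.int64(-5), np.int64(32)), (224, np.int64(8), np.int64(-5), np.int64(31)), (228, np.int64(5), np.int64(-5), np.int64(31)), (232, np.int64(2), np.int64(-5), np.int64(31)), (236, np.int64(-1), np.int64(-5), np.int64(31)), (240, np.int64(-5), np.int64(-5), np.int64(32)), (244, np.int6
[... 1144 characters left out ...]
), np.int64(21)), (220, np.int64(10), np.int64(10), np.int64(32)), (224, np.int64(7), np.int64(10), np.int64(32)), (228, np.int64(4), np.int64(10), np.int64(32)), (232, np.int64(2), np.int64(10), np.int64(31)), (236, np.int64(-1), np.int64(10), np.int64(31)), (240, np.int64(-4), np.int64(10), np.int64(32)), (244, np.int64(-7), np.int64(10), np.int64(32)), (248, np.int64(11), np.int64(7), np.int64(-19)), (252, np.int64(11), np.int64(7), np.int64(-25)), (256, np.int64(11), np.int64(7), np.int64(-29)), (260, np.int64(11), np.int64(7), np.int64(-34)), (264, np.int64(11), np.int64(7), np.int64(-39)), (268, np.int64(11), np.int64(6), np.int64(-43)), (272, np.int64(11), np.int64(6), np.int64(-46))]
```

Finger face against rib: the rib foot is about 14 mm ahead of the TCP, so the fingers stand clear behind it on the pad. The pad is 6–7 mm below the tips. I press now.

apply_moves([
  {"x": 0,"y": 0,"z": 5,"rx": 0,"ry": 0,"rz": 0,"claw": 255},
  {"x": 0,"y": 0,"z": 7,"rx": 0,"ry": 0,"rz": 0,"claw": 255},
  {"x": 0,"y": 0,"z": 9,"rx": 0,"ry": 0,"rz": 0,"claw": 255},
  {"x": 0,"y": 0,"z": 9,"rx": 0,"ry": 0,"rz": 0,"claw": 255},
])

```text
time_s: 2.55
position: [0.4083, -0.2939, 0.0594]
tcp_rot: [[0.357, 0.934, -0.0], [0.934, -0.357, -0.0], [-0.0, -0.0, -1.0]]
force: [0.9, -0.5, -1.0]
opening: 0.002
grasp_force: 0.0
```

apply_moves([
  {"x": 0,"y": 0,"z": 2,"rx": 0,"ry": 0,"rz": 0,"claw": 255},
  {"x": 0,"y": 0,"z": 4,"rx": 0,"ry": 0,"rz": 0,"claw": 255},
  {"x": 0,"y": 0,"z": 4,"rx": 0,"ry": 0,"rz": 0,"claw": 255},
])

```text
time_s: 2.92
position: [0.4082, -0.2938, 0.0551]
tcp_rot: [[0.357, 0.934, -0.0], [0.934, -0.357, 0.0], [0.0, -0.0, -1.0]]
force: [0.2, -0.7, -1.0]
opening: 0.001
grasp_force: 0.0
```

No contact yet at a nominal tip height of 30 mm, so I'll look from the side.

Run:
```python
from h import *
o=[]
for n,(y,x) in(('scene',(150,300)),('side',(110,240))):
    im,d=capture(n);o.append(cv2.resize(im[y:y+140,x:x+140,::-1],None,fx=2.8,fy=2.8,interpolation=cv2.INTER_CUBIC))
    p=camera_params(n);s=read_state()
    for dz in(0,-.025):
        c=np.array(p['orientation']).T@(s['position']+np.array([0,0,dz])-p['xyz']);u=p['cx']-p['fx']*c[0]/c[2];v=p['cy']+p['fy']*c[1]/c[2];print(n,u,v,'crop',(u-x)*2.8,(v-y)*2.8)
cv2.imwrite('pics/two.png',np.hstack(o))
```

```text
scene 388.39342921416727 250.80566801418703 crop 247.50160179966835 282.25587043972365
scene 386.8488682598854 262.76830648942365 crop 243.17683112767915 315.7512581703862
side 337.7502292926692 161.83842340643244 crop 273.7006420194737 145.14758553801082
side 337.14671037147 171.539128075891 crop 272.01078904011604 172.30955861249478
```

View pics/two.png

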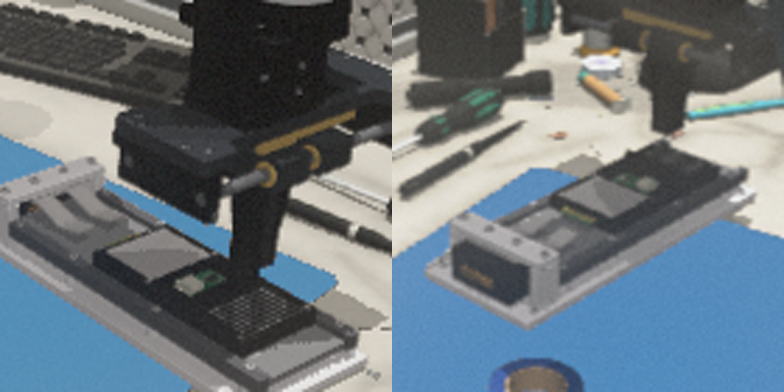

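The scene crop shows the real fingertip at (262,270), about 30 mm above the pad. The side view agrees: the tip is at (672,130), above the projected TCP. So the shut tips stand about 13–15 mm *behind* the reported TCP, as the wrist depth also showed. I keep going down gently and let the force decide.

apply_moves([
  {"x": 0,"y": 0,"z": 8,"rx": 0,"ry": 0,"rz": 0,"claw": 255},
  {"x": 0,"y": 0,"z": 16,"rx": 0,"ry": 0,"rz": 0,"claw": 255},
  {"x": 0,"y": 0,"z": 22,"rx": 0,"ry": 0,"rz": 0,"claw": 255},
  {"x": 0,"y": 0,"z": 25,"rx": 0,"ry": 0,"rz": 0,"claw": 255},
  {"x": 0,"y": 0,"z": 25,"rx": 0,"ry": 0,"rz": 0,"claw": 255},
])

```text
time_s: 3.65
position: [0.4082, -0.2938, 0.03]
tcp_rot: [[0.357, 0.934, -0.0], [0.934, -0.357, 0.001], [0.0, -0.001, -1.0]]
force: [-0.3, 0.5, 0.4]
opening: 0.008
grasp_force: 0.0
```

Run:
```python
from h import *
s=read_state();p=camera_params('wrist');im,d=capture('wrist');P=pts(p,d);R=np.array(s['tcp_rot']);T=np.array(s['position'])
for u in(272,293):
    print(u,[(v,*map(int,np.round((P[v,u]-T)@R*1e3))) for v in range(212,272,4)])
o=[]
for n,(y,x) in(('scene',(180,320)),('side',(120,270))):
    im,d=capture(n);o.append(cv2.resize(im[y:y+100,x:x+100,::-1],None,fx=4,fy=4,interpolation=cv2.INTER_CUBIC))
cv2.imwrite('pics/two2.png',np.hstack(o))
```

```text
272 [(212, 26, -6, 0), (216, 24, -6, -4), (220, 23, -6, -8), (224, 22, -6, -11), (228, 20, -6, -13), (232, 18, -6, -14), (236, 17, -6, -17), (240, 15, -6, -17), (244, 9, -6, -8), (248, 11, -6, -18), (252, 11, -6, -24), (256, 11, -6, -29), (260, 11, -6, -33), (264, 10, -5, -37), (268, 10, -5, -40)]
293 [(212, 26, 6, -2), (216, 24, 6, -3), (220, 24, 5, -9), (224, 21, 5, -10), (228, 20, 5, -12), (232, 18, 5, -14), (236, 17, 5, -18), (240, 15, 5, -17), (244, 9, 6, -8), (248, 11, 5, -19), (252, 11, 5, -24), (256, 11, 5, -29), (260, 11, 5, -34), (264, 10, 5, -37), (268, 9, 5, -39)]
```

View pics/two2.png

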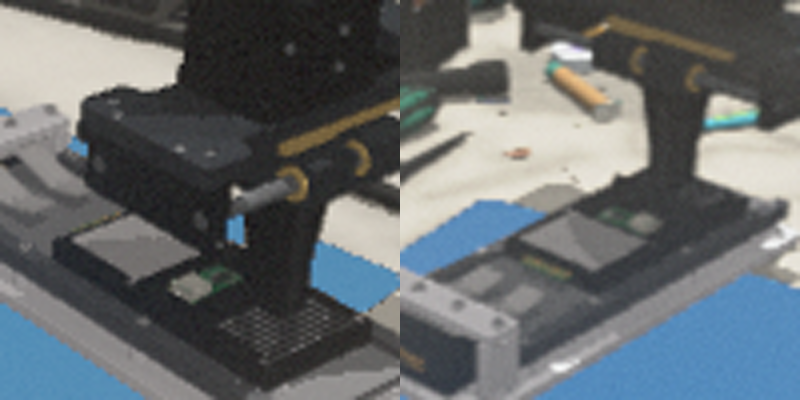

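The tips are now just above the pad, 5 mm behind the rib's rear face, and the hand's body is well clear of the dock. I continue pressing.

apply_moves([
  {"x": 0,"y": 0,"z": 2,"rx": 0,"ry": 0,"rz": 0,"claw": 255},
  {"x": 0,"y": 0,"z": 4,"rx": 0,"ry": 0,"rz": 0,"claw": 255},
  {"x": 0,"y": 0,"z": 5,"rx": 0,"ry": 0,"rz": 0,"claw": 255},
  {"x": 0,"y": 0,"z": 5,"rx": 0,"ry": 0,"rz": 0,"claw": 255},
])

```text
time_s: 4.3
position: [0.4083, -0.2939, 0.0253]
tcp_rot: [[0.357, 0.934, -0.0], [0.934, -0.357, 0.0], [0.0, -0.0, -1.0]]
force: [-0.0, -0.9, -0.5]
opening: 0.008
grasp_force: 0.0
```

apply_moves([
  {"x": 0,"y": 0,"z": 2,"rx": 0,"ry": 0,"rz": 0,"claw": 255},
  {"x": 0,"y": 0,"z": 4,"rx": 0,"ry": 0,"rz": 0,"claw": 255},
  {"x": 0,"y": 0,"z": 4,"rx": 0,"ry": 0,"rz": 0,"claw": 255},
])

```text
time_s: 4.68
position: [0.4085, -0.2941, 0.0218]
tcp_rot: [[0.357, 0.934, 0.0], [0.934, -0.357, -0.0], [-0.0, 0.0, -1.0]]
force: [-0.6, 0.4, 6.8]
opening: 0.004
grasp_force: 3.5
```

Contact, with 6.8 N. I press through the sprung travel.

apply_moves([
  {"x": 0,"y": 0,"z": 2,"rx": 0,"ry": 0,"rz": 0,"claw": 255},
  {"x": 0,"y": 0,"z": 4,"rx": 0,"ry": 0,"rz": 0,"claw": 255},
  {"x": 0,"y": 0,"z": 6,"rx": 0,"ry": 0,"rz": 0,"claw": 255},
  {"x": 0,"y": 0,"z": 6,"rx": 0,"ry": 0,"rz": 0,"claw": 255},
])

```text
time_s: 5.18
position: [0.4085, -0.2941, 0.017]
tcp_rot: [[0.357, 0.934, 0.001], [0.934, -0.357, -0.001], [-0.001, 0.001, -1.0]]
force: [-2.7, 1.7, 15.6]
opening: 0.004
grasp_force: 7.9
```

apply_moves([
  {"x": 0,"y": 0,"z": 2,"rx": 0,"ry": 0,"rz": 0,"claw": 255},
  {"x": 0,"y": 0,"z": 2,"rx": 0,"ry": 0,"rz": 0,"claw": 255},
])

```text
time_s: 5.42
position: [0.4085, -0.2942, 0.0168]
tcp_rot: [[0.357, 0.934, 0.001], [0.934, -0.357, -0.002], [-0.001, 0.002, -1.0]]
force: [-4.3, 3.6, 31.8]
opening: 0.006
grasp_force: 15.7
```

The floor is on its stop at 32 N. I push along x.

apply_moves([
  {"x": 3,"y": 0,"z": 0,"rx": 0,"ry": 0,"rz": 0,"claw": 255},
  {"x": 7,"y": 0,"z": 0,"rx": 0,"ry": 0,"rz": 0,"claw": 255},
  {"x": 12,"y": 0,"z": 0,"rx": 0,"ry": 0,"rz": 0,"claw": 255},
  {"x": 17,"y": 0,"z": 0,"rx": 0,"ry": 0,"rz": 0,"claw": 255},
  {"x": 22,"y": 0,"z": 0,"rx": 0,"ry": 0,"rz": 0,"claw": 255},
  {"x": 27,"y": 0,"z": 0,"rx": 0,"ry": 0,"rz": 0,"claw": 255},
  {"x": 30,"y": 0,"z": 0,"rx": 0,"ry": 0,"rz": 0,"claw": 255},
  {"x": 30,"y": 0,"z": 0,"rx": 0,"ry": 0,"rz": 0,"claw": 255},
])

```text
time_s: 6.42
position: [0.4199, -0.269, 0.017]
tcp_rot: [[0.356, 0.935, 0.003], [0.935, -0.356, -0.006], [-0.005, 0.005, -1.0]]
force: [-8.4, -4.2, 28.0]
opening: 0.003
grasp_force: 14.9
```

apply_moves([
  {"x": 4,"y": -0.5,"z": 0,"rx": 0,"ry": 0,"rz": 0,"claw": 255},
  {"x": 9,"y": -0.5,"z": 0,"rx": 0,"ry": 0,"rz": 0,"claw": 255},
  {"x": 14,"y": -0.5,"z": 0,"rx": 0,"ry": 0,"rz": 0,"claw": 255},
  {"x": 19,"y": -0.5,"z": 0,"rx": 0,"ry": 0,"rz": 0,"claw": 255},
  {"x": 24,"y": -0.5,"z": 0,"rx": 0,"ry": 0,"rz": 0,"claw": 255},
  {"x": 28,"y": -0.5,"z": 0,"rx": 0,"ry": 0,"rz": 0,"claw": 255},
  {"x": 30,"y": -0.5,"z": 0,"rx": 0,"ry": 0,"rz": 0,"claw": 255},
  {"x": 30,"y": -0.5,"z": 0,"rx": 0,"ry": 0,"rz": 0,"claw": 255},
])

```text
time_s: 7.42
position: [0.4314, -0.2436, 0.017]
tcp_rot: [[0.354, 0.935, 0.006], [0.935, -0.354, -0.011], [-0.008, 0.01, -1.0]]
force: [-8.7, -11.0, 27.6]
opening: 0.007
grasp_force: 20.2
```

Run:
```python
from h import *
im,d=capture('wrist');a=cv2.resize(im[0:260,180:400,::-1],(400,473))
im,d=capture('side');b=cv2.resize(im[130:225,250:330,::-1],(398,473),interpolation=cv2.INTER_CUBIC)
cv2.imwrite('pics/m.png',np.hstack([a,b]))
```

```text
(no output)
```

View pics/m.png

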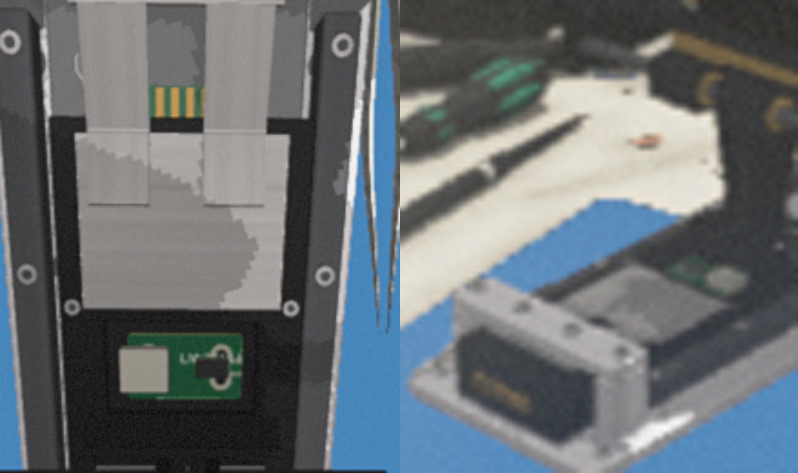

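The nose is under both blades, whose lip ends lie on the white card near row 205 of the crop. The gold tongue is at row 100, heading for the connector. I push on.

apply_moves([
  {"x": 5,"y": -0.5,"z": 0,"rx": 0,"ry": 0,"rz": 0,"claw": 255},
  {"x": 10,"y": -0.5,"z": 0,"rx": 0,"ry": 0,"rz": 0,"claw": 255},
  {"x": 15,"y": -0.5,"z": 0,"rx": 0,"ry": 0,"rz": 0,"claw": 255},
  {"x": 20,"y": -0.5,"z": 0,"rx": 0,"ry": 0,"rz": 0,"claw": 255},
  {"x": 23,"y": -0.5,"z": 0,"rx": 0,"ry": 0,"rz": 0,"claw": 255},
  {"x": 23,"y": -0.5,"z": 0,"rx": 0,"ry": 0,"rz": 0,"claw": 255},
])

```text
time_s: 8.28
position: [0.4398, -0.2217, 0.017]
tcp_rot: [[0.355, 0.935, 0.007], [0.935, -0.355, -0.011], [-0.007, 0.011, -1.0]]
force: [-7.6, -9.7, 27.2]
opening: 0.009
grasp_force: 20.1
```

apply_moves([
  {"x": 3,"y": 0,"z": 0,"rx": 0,"ry": 0,"rz": 0,"claw": 255},
  {"x": 6,"y": 0,"z": 0,"rx": 0,"ry": 0,"rz": 0,"claw": 255},
  {"x": 8,"y": 0,"z": 0,"rx": 0,"ry": 0,"rz": 0,"claw": 255},
  {"x": 8,"y": 0,"z": 0,"rx": 0,"ry": 0,"rz": 0,"claw": 255},
])

```text
time_s: 8.78
position: [0.4427, -0.2142, 0.017]
tcp_rot: [[0.355, 0.935, 0.007], [0.935, -0.355, -0.01], [-0.007, 0.011, -1.0]]
force: [-7.5, -11.7, 27.2]
opening: 0.008
grasp_force: 20.3
```

apply_moves([
  {"x": 2,"y": 0,"z": 0,"rx": 0,"ry": 0,"rz": 0,"claw": 255},
  {"x": 4,"y": 0,"z": 0,"rx": 0,"ry": 0,"rz": 0,"claw": 255},
  {"x": 5,"y": 0,"z": 0,"rx": 0,"ry": 0,"rz": 0,"claw": 255},
  {"x": 5,"y": 0,"z": 0,"rx": 0,"ry": 0,"rz": 0,"claw": 255},
])

```text
time_s: 9.28
position: [0.4439, -0.2114, 0.017]
tcp_rot: [[0.353, 0.936, 0.007], [0.936, -0.353, -0.013], [-0.01, 0.011, -1.0]]
force: [-11.7, -17.8, 27.0]
opening: 0.003
grasp_force: 21.2
```

apply_moves([
  {"x": 2,"y": 0,"z": 0,"rx": 0,"ry": 0,"rz": 0,"claw": 255},
  {"x": 3,"y": 0,"z": 0,"rx": 0,"ry": 0,"rz": 0,"claw": 255},
  {"x": 3,"y": 0,"z": 0,"rx": 0,"ry": 0,"rz": 0,"claw": 255},
])

```text
time_s: 9.65
position: [0.444, -0.2112, 0.017]
tcp_rot: [[0.351, 0.936, 0.005], [0.936, -0.351, -0.016], [-0.013, 0.01, -1.0]]
force: [-20.1, -30.3, 27.0]
opening: 0.006
grasp_force: 25.6
```

Run:
```python
from h import *
p=camera_params('wrist');im,d=capture('wrist');P=pts(p,d)
ax=np.array([np.cos(np.radians(68.8)),np.sin(np.radians(68.8))]);c=np.array([.42038,-.26003])
# white card: front/rear edge, and bridge edge along column 291 (local x)
for v in range(0,240,4):print(v,np.round((P[v,289,:2]-c)@ax*1e3,1),np.round(P[v,289,2]*1e3,1),im[v,289])
```

```text
0 180.3 37.7 [41 37 40]
4 178.8 37.9 [40 36 38]
8 177.6 36.8 [47 47 46]
12 175.9 37.6 [41 39 39]
16 174.4 37.5 [39 41 44]
20 172.8 37.8 [35 36 39]
24 171.6 36.7 [40 40 40]
28 167.6 47.1 [197 193 192]
32 166.5 45.7 [203 201 201]
36 164.6 47.4 [206 203 201]
40 163.3 46.8 [212 206 207]
44 161.8 46.9 [207 203 205]
48 160.1 48.1 [210 205 205]
52 158.5 48.6 [205 201 202]
56 157.2 47.3 [210 206 206]
60 155.6 48.0 [208 204 202]
64 154.0 48.5 [200 197 198]
68 152.8 46.1 [209 205 205]
72 151.1 47.6 [215 210 210]
76 149.6 46.5 [214 209 211]
80 148.0 47.0 [215 211 210]
84 146.5 46.1 [103 102  99]
88 145.4 39.8 [157 153 150]
92 144.3 29.4 [138 133 133]
96 142.4 30.8 [136 133 129]
100 140.6 31.4 [133 130 128]
104 138.8 30.3 [130 126 124]
108 137.0 28.6 [137 135 132]
112 135.1 29.1 [137 133 132]
116 133.2 30.1 [134 133 130]
120 131.3 29.4 [139 136 133]
124 129.5 31.0 [130 127 127]
128 127.6 30.9 [134 131 128]
132 125.6 30.5 [135 132 129]
136 123.7 30.5 [137 134 130]
140 121.7 29.5 [130 127 127]
144 119.8 30.3 [133 131 129]
148 117.8 30.8 [133 131 129]
152 115.8 30.8 [130 127 124]
156 113.7 29.9 [130 126 126]
160 111.9 31.8 [131 127 126]
164 109.7 30.4 [132 129 126]
168 107.9 31.8 [134 134 131]
172 105.4 29.6 [19 20 24]
176 103.6 31.0 [19 22 21]
180 100.2 24.8 [25 27 31]
184 98.5 26.7 [64 82 57]
188 96.4 27.4 [30 73 45]
192 93.9 26.1 [22 68 43]
196 91.9 27.1 [ 96 122 104]
200 90.3 29.3 [37 33 33]
204 87.9 28.4 [43 42 39]
208 84.7 25.3 [33 53 40]
212 83.0 27.3 [26 72 46]
216 80.6 27.2 [28 77 51]
220 77.4 24.5 [29 36 28]
224 75.0 24.5 [29 25 27]
228 74.3 29.0 [20 23 20]
232 73.4 32.7 [27 32 35]
236 71.1 33.0 [23 27 31]
```

It's a hard stop: the forward force rose to 36 N with only 0.2 mm of movement, and the rib foot is at dock x ≈ 8 mm, which is exactly home. I ease most of the forward push, then lift straight up.

apply_moves([
  {"x": -2,"y": 0,"z": 0,"rx": 0,"ry": 0,"rz": 0,"claw": 255},
  {"x": -4,"y": 0,"z": 0,"rx": 0,"ry": 0,"rz": 0,"claw": 255},
  {"x": -4,"y": 0,"z": -2,"rx": 0,"ry": 0,"rz": 0,"claw": 255},
  {"x": -4,"y": 0,"z": -4,"rx": 0,"ry": 0,"rz": 0,"claw": 255},
  {"x": -4,"y": 0,"z": -4,"rx": 0,"ry": 0,"rz": 0,"claw": 255},
])

```text
time_s: 10.32
position: [0.4438, -0.2112, 0.0178]
tcp_rot: [[0.355, 0.935, 0.006], [0.935, -0.355, -0.01], [-0.007, 0.009, -1.0]]
force: [-5.8, -16.3, -6.0]
opening: 0.007
grasp_force: 9.0
```

apply_moves([
  {"x": -2,"y": 0,"z": 0,"rx": 0,"ry": 0,"rz": 0,"claw": 255},
  {"x": -4,"y": 0,"z": 0,"rx": 0,"ry": 0,"rz": 0,"claw": 255},
  {"x": -5,"y": 0,"z": -3,"rx": 0,"ry": 0,"rz": 0,"claw": 255},
  {"x": -6,"y": 0,"z": -10,"rx": 0,"ry": 0,"rz": 0,"claw": 255},
  {"x": -6,"y": 0,"z": -30,"rx": 0,"ry": 0,"rz": 0,"claw": 255},
  {"x": -6,"y": 0,"z": -70,"rx": 0,"ry": 0,"rz": 0,"claw": 255},
  {"x": -6,"y": 0,"z": -120,"rx": 0,"ry": 0,"rz": 0,"claw": 255},
  {"x": -6,"y": 0,"z": -120,"rx": 0,"ry": 0,"rz": 0,"claw": 255},
])

```text
time_s: 11.32
position: [0.4411, -0.211, 0.1409]
tcp_rot: [[0.357, 0.934, 0.006], [0.934, -0.357, -0.004], [-0.002, 0.007, -1.0]]
force: [0.1, -0.2, -0.2]
opening: 0.007
grasp_force: 0.0
```

Run:
```python
from h import *
print(read_state()['force'],read_state()['time_s'])
p=camera_params('wrist');im,d=capture('wrist');P=pts(p,d)
ax=np.array([np.cos(np.radians(68.8)),np.sin(np.radians(68.8))]);c=np.array([.42038,-.26003])
X=(P[...,:2]-c)@ax*1e3-56
col=slice(284,294)
for v in range(20,235,3):print(v,np.round(np.median(X[v,col]),1),np.round(np.median(P[v,col,2])*1e3,1),np.median(im[v,col],axis=0).astype(int))
```

```text
[ 0.11554437 -0.21544192 -0.22364526] 11.325
20 158.2 1.4 [ 69 130 180]
23 155.9 1.6 [ 69 129 179]
26 153.6 1.1 [ 69 129 179]
29 151.1 1.9 [ 68 128 178]
32 148.9 1.1 [ 70 130 179]
35 146.4 1.6 [ 70 130 181]
38 144.1 0.8 [ 69 130 180]
41 141.7 0.6 [ 68 129 180]
44 139.2 1.0 [ 69 129 180]
47 136.8 0.9 [ 71 129 180]
50 134.2 1.5 [165 176 170]
53 125.3 37.4 [67 66 64]
56 123.2 37.2 [72 71 72]
59 121.0 36.9 [72 70 71]
62 118.7 37.3 [73 72 73]
65 116.5 37.4 [72 71 71]
68 114.3 37.2 [84 82 81]
71 110.7 47.1 [234 236 236]
74 108.6 46.7 [232 233 234]
77 106.3 47.1 [233 234 234]
80 104.1 47.5 [233 234 234]
83 101.9 47.2 [232 234 234]
86 99.7 47.2 [233 235 234]
89 97.4 47.2 [225 225 225]
92 95.2 46.9 [212 208 208]
95 92.9 47.2 [216 212 213]
98 90.7 45.7 [136 134 134]
101 88.7 40.0 [159 156 153]
104 86.7 30.5 [146 142 142]
107 84.3 31.2 [149 144 143]
110 81.8 30.9 [143 140 138]
113 79.3 31.1 [149 147 143]
116 76.9 32.9 [147 144 142]
119 74.4 32.5 [151 147 147]
122 71.9 33.0 [147 144 141]
125 69.4 32.3 [168 164 162]
128 66.8 31.6 [216 213 210]
131 64.3 31.2 [172 169 166]
134 61.7 31.2 [219 218 21
[... 153 characters left out ...]
0.7 [66 68 66]
155 42.6 24.3 [66 65 56]
158 40.1 26.6 [26 74 48]
161 37.4 26.8 [33 75 50]
164 34.9 28.3 [63 69 64]
167 32.1 28.2 [40 49 46]
170 29.1 26.6 [35 69 45]
173 26.4 27.0 [27 71 46]
176 23.6 27.0 [28 75 49]
179 20.4 24.9 [33 30 30]
182 18.5 29.6 [23 21 24]
185 16.2 32.6 [24 25 27]
188 14.1 35.9 [27 28 28]
191 12.1 39.4 [23 22 23]
194 9.5 39.9 [27 27 28]
197 4.2 29.9 [30 28 30]
200 1.4 30.2 [83 81 81]
203 -1.4 30.5 [27 26 27]
206 -4.3 30.8 [58 56 58]
209 -7.3 30.5 [86 87 86]
212 -10.5 29.8 [25 25 26]
215 -13.4 30.1 [65 62 64]
218 -16.2 30.6 [103 103 103]
221 -19.4 30.1 [26 27 29]
224 -22.5 29.8 [73 72 72]
227 -25.3 30.5 [104 103 104]
230 -28.6 30.0 [31 29 29]
233 -31.6 30.2 [67 67 67]
```

The carrier's pad is at 30 mm, so it is held down with the hand away. The rib's rear face is at dock x ≈ 8–9 mm, which is home, and the tool force is zero. I hand in.

```bash
python3 -c "
from rig import *
print(hand_in())"
```

```text
the job is handed in; nothing more can be done
None
```

I pressed the carrier down and pushed it under the leaf spring to a hard stop at the home position. With the hand clear its pad measured about 30 mm high, so the spring is holding it down. I handed the job in at about 11.4 s; the hand-in returned no verdict.

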